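# Find the heavy side of a sealed shaker drum and hold it down

### The arm

A 6-joint arm with a two-finger parallel gripper is mounted at the origin on the work surface. World frame = base frame: x ahead of the robot, y to its left, z up, the work surface at z = 0. Lengths are in m, angles in rad, forces in N, time in s.
With the tool pointing down it reaches from about 0.35 to 0.875 m from the base axis. Payload 4.2 kg.
Tool frame: the origin (TCP) lies on the centre line of the jaws, within the pads' length; the fingertips stand 22 mm ahead of it and the grasp point (between the pads) lies 3 mm ahead of it (r.tip_reach is the distance from the TCP to the fingertips, in m); z points along the fingers, y is the line along which they close (so a half turn about z gives the same grasp; the last joint's range is limited). The gripper opens to 87 mm and grips with 3 to 60 N. Pads are 19 mm wide; open, the fingers measure 117 mm over their backs; the gripper's body (75 mm by 190 mm) begins 51 mm behind the grasp point.
Start: joints at [1.387, 0.385, 0.008, 0, -1.194, -0.259], TCP at [0.268, 0.565, 0.245] pointing down, gripper open.
Joint ranges: [-3.14, 3.14], [-1.21, 2.06], [-1.07, 1.41], [-3.16, 2.05], [-2.99, -0.16], [-3.1, 3.1]. Speed limits (rad/s): [2.79, 2.79, 3.14, 3.14, 3.14, 3.14].

### API

Orientations are given as a unit quaternion [w, x, y, z].
In Python, from plant import r, gripper_to, eyes, ticket gives the robot as it stands. Calls block until the motion is done:
- r.move_to(position, orientation): joint-space move of the TCP to a pose.
- r.servo_line(position, vel=0.15, rotation=None): straight line of the TCP; rotation=None keeps the orientation; vel is the mean speed in m/s.
- r.move_joints(angles): joint-space move.
- gripper_to(opening, force=None): finger opening in m; force is the grip in N (None keeps the last); returns when the fingers have stopped.
- r.pause(seconds).
- r.inverse_kinematics(position, orientation): joint angles nearest the present ones, or None.
- r.sense(): the state.
- eyes.get_image(name): name is "scene" or "top" or "wrist"; returns the picture (480x640x3 uint8, red, green, blue); there is no depth.
- eyes.get_calibration(name): a dict with "vertical_fov" (degrees; the focal length in pixels is half the picture's height over the tangent of half this angle, whatever the lens; pixels are square), "cx", "cy" (the principal point, pixels), "k1" (the pictures are not rectified: a ray, as slopes to the right and down, at radius r is drawn at 1 + k1 r^2 times it, then the intrinsics apply), "position" and "attitude" of the camera in the world. Camera axes: x right, y down, z forward; pixel columns grow to the right and rows downward; lengths in m; the calibration is good to about 2 mm. A picture is of the moment at which its call begins: read the wrist's pose just before it. get_calibration takes no time and is no camera call; for the wrist camera it gives the pose at the moment of the call.
A pose or a line that the arm cannot do raises r.MotionError and nothing moves.
- ticket.finish_job(): hands the job in; it is judged then, once.
The state is a dict: "time": time; "joint_positions": joint angles; "joint_velocities": joint speeds; "joint_torque": joint torques, N m; "eef_pos": TCP position; "eef_rot": TCP orientation; "contact_force": force on the tool from outside, world axes, zero at the start; "moment": the same for the moment, N m; "opening": finger opening in m; "finger_force": force on a finger pad.
Only numpy, scipy, OpenCV 4.12 (cv2) and the standard library are available. Lean on these libraries where they do the work, as an engineer would, in place of code of your own. Each camera call takes 0.05 s, during which the arm holds its last target. There are 200 camera calls.

### The job

The round drum on the bearing stand has an off-centre weight sealed somewhere inside it, and nothing on the outside shows where. Take the hand grip of its crank, turn the drum over by a quarter turn or more and feel where it pulls heavy, then bring the heavy side straight down and hold it still there, ready for the drum to be marked. Finish while still holding the crank grip, and leave everything else on the bench where it is.

Things in the scene. Friction and masses are not known exactly. Their poses are not given: they have to be found in the camera images.
- shaker: Stand fixed to the bench: dark steel base plate 170 x 250 x 12 mm, two pedestals, two pillow-block bearings, a level shaft 145 mm above the bench. Origin: on the bench below the drum's middle; y along the shaft, x across, z up. Closed grey drum between the bearings, V-belt pulley at the +y end, hand crank at the -y end. Beyond the crank only flat things lie below the grip's circle.
- drum (a joint): Angle of shaft, drum and crank together, rad: 0 with the crank straight up, growing as the crank goes from up towards the stand's +x side; goes round both ways, two turns each. Seals drag evenly with 0.35 N m (5.4 N at the crank grip) against either direction, so the drum stays where it is left. At rest the drag can mask the pull; turning slowly shows it.
- drum_middle (a point): Middle of the drum, on the shaft's axis, 145 mm above the bench; turns with the drum. Drum 150 mm across, 70 mm wide, 2.4 kg. Crank and pulley are balanced; the hidden weight, at an angle to the crank that differs every time, pulls 3.3 to 4.9 N at the grip when the heavy side is level with the shaft, nothing when it is straight down or up. Lifting it takes drag plus pull, lowering it drag less pull.
- crank_grip (a point): Middle of the crank's black hand grip: a level cylinder 23 mm thick, 90 mm long, parallel to the shaft, that revolves freely on its pin, so it can be held fast while the crank goes round. 65 mm from the shaft's axis, 173 mm from the stand's origin towards -y. The crank arm's outer face is 52 mm from this point; the other end is free. Its axes turn with the crank, y along the grip.
- shaft_end (a point): Centre of the crank hub's outer face, on the shaft's axis, 145 mm above the bench and 122 mm from the stand's origin towards -y; axes as the stand's. The crank grip circles about the line through this point along y.
- spanner: Steel combination spanner, 190 mm long, 8 mm high, lying on the bench beyond the crank's end. Origin at its middle, underside. To be left alone.
- tin: Grey tin, 68 mm across and 40 mm high, standing beside the stand. Origin at the middle of its underside. To be left alone.
- bearing: Loose steel bearing ring, 52 mm across, 15 mm high, lying beside the stand. Origin at the middle of its underside. To be left alone.
- hammer: Hammer, 260 mm long, wooden handle, lying on the bench. Origin under its middle. To be left alone.
- jar: Glass jar with dark cap, 64 mm across, 85 mm high. Origin at the middle of its underside. To be left alone.
- pulley: Spare dark V-belt pulley, 90 mm across, 36 mm high, lying flat. Origin at the middle of its underside. To be left alone.
- oilcan: Steel oil can with spout, 68 mm across, 138 mm high. Origin at the middle of its underside. To be left alone.
- motor: Small ribbed electric motor, about 160 x 95 x 120 mm high. Origin at the middle of its underside. To be left alone.

How it is judged:
On the way:
1. the drum has been turned by its crank, held in the fingers, a quarter turn from where it stood (distance of crank_grip from where it was at the start of the episode above 0.088 m and contact force between the fingers and drum above 0.5 N), for 0.1 s.
At the end, for the whole second after the job is handed in: The drum's heavy side (the sealed weight) is within 14 degrees of straight down and still, and the fingers hold the crank's hand grip (over 1.5 N) through the last second (angle between weight_c0's own z axis and vertical below 0.25 rad and contact force between the fingers and drum above 1.5 N and distance between the grasp point and crank_grip below 0.06 m and velocity of joint drum between -0.1 and 0.1 rad/s); the arm keeps its last pose, push and grip.
It fails at once if a bystander on the bench was shoved more than 20 mm (distance of any of spanner, tin, bearing, hammer, jar, pulley, oilcan, motor from where it was at the start of the episode above 0.02 m).
It also fails if it takes over 64 s, if anything falls off the work surface, if the arm or the gripper's body presses on something with over 40 N, if the wrist force passes 120 N, or if a joint passes its speed limit or range.

## Working session

There is one attempt and no reset: what is moved stays moved. The work goes in short steps, each a Python script; the robot and the scene stay as the last script left them, time stands still between calls to the robot, and variables do not carry over. Pictures are saved under pics/ and viewed, at most 10 in all, crops included, and the job is handed in when it is done.

```bash
ls; mkdir -p pics; python3 - <<'E'
from plant import r,gripper_to,eyes,ticket
import cv2,numpy as np
for n in("scene","top"):
    im=eyes.get_image(n); cv2.imwrite(f"pics/{n}0.png",im[:,:,::-1]); print(n,eyes.get_calibration(n))
print(r.sense())
E
```

```text
pics
scene {'vertical_fov': 43.19321633422844, 'cx': 330.7934606269469, 'cy': 250.86342945380218, 'k1': -0.014903696934444682, 'position': array([1.61743862, 0.82936259, 1.35837321]), 'attitude': array([-0.18239777,  0.3857629 ,  0.82310298, -0.37472593])}
top {'vertical_fov': 48.91240265775444, 'cx': 315.9293557608817, 'cy': 241.49485785744702, 'k1': -0.041390197100722725, 'position': array([ 0.26404291, -0.05232766,  1.56199183]), 'attitude': array([ 0.05865794, -0.69822352,  0.71088629, -0.06069466])}
{'time': 0.1, 'joint_positions': array([ 1.38661462e+00,  3.85469623e-01,  6.76484967e-03, -4.75925429e-04,
       -1.19397942e+00, -2.58593828e-01]), 'joint_velocities': array([-4.16777726e-05, -1.42402074e-03,  2.65252395e-03, -2.92679713e-04,
       -1.35954855e-03, -1.62564314e-03]), 'joint_torque': array([-8.32093683e-04, -3.91691351e+01,  1.87934411e+01,  4.23195630e+00,
        1.34340132e-02, -6.73641375e-05]), 'eef_pos': array([0.26754498, 0.56429256, 0.24356985]), 'eef_rot': array([ 9.51506105e-04,  9.75573922e-01, -2.19669257e-01, -1.85919684e-04]), 'contact_force': array([-0.83007083, -0.04721091,  0.23264944]), 'moment': array([-0.00465486,  0.06080449,  0.0121092 ]), 'finger_force': 0.0, 'opening': 0.08684576178740287}
```

View pics/scene0.png

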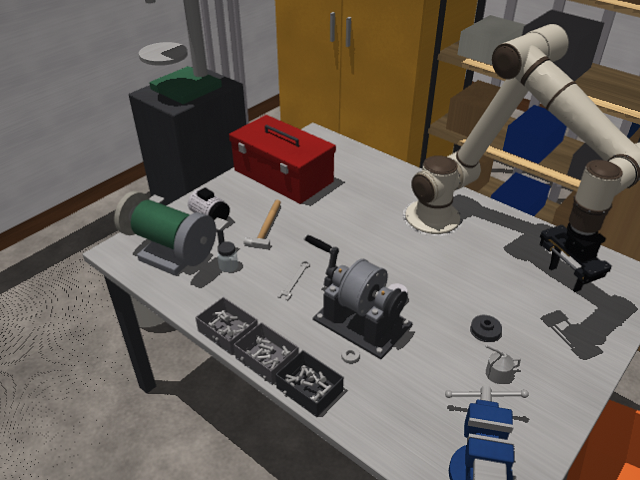

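View pics/top0.png

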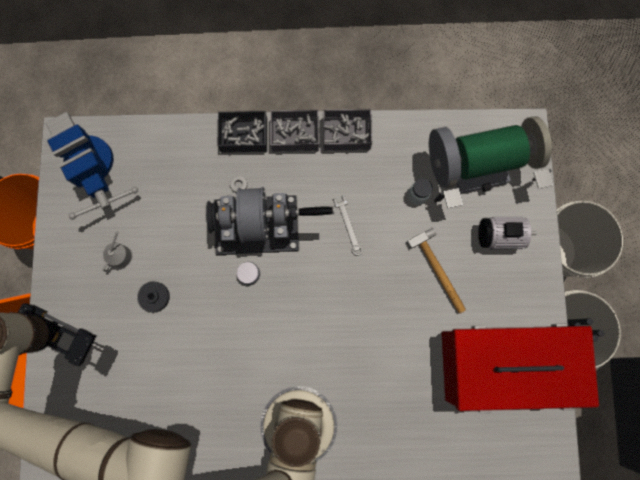

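The crank points roughly up, with its grip towards world -y: top (300–332, 211), scene (306–336, 237–250). The plate is around top (208–299, 190–253) and the spanner lies beyond the grip. I'll crop closer for exact pixels.

```bash
cat > h.py <<'E'
import numpy as np,cv2
from plant import r,gripper_to,eyes,ticket
from scipy.spatial.transform import Rotation as R
def rot(q): return R.from_quat(np.r_[q[1:],q[0]])
def ray(c,u,v):
    f=240/np.tan(np.radians(c["vertical_fov"]/2))
    d=np.array([(u-c["cx"])/f,(v-c["cy"])/f]); s=d.copy()
    for _ in range(20): s=d/(1+c["k1"]*(s@s))
    v=rot(c["attitude"]).apply([s[0],s[1],1]); return c["position"],v/np.linalg.norm(v)
def plane(c,u,v,z):
    p,d=ray(c,u,v); return p+d*(z-p[2])/d[2]
def tri(c1,a,c2,b):
    p,d=ray(c1,*a);q,e=ray(c2,*b)
    t=np.linalg.lstsq(np.c_[d,-e],q-p,rcond=None)[0]
    x,y=p+d*t[0],q+e*t[1]; return (x+y)/2,np.linalg.norm(x-y)
def proj(c,P):
    f=240/np.tan(np.radians(c["vertical_fov"]/2))
    x=rot(c["attitude"]).inv().apply(np.asarray(P)-c["position"]); s=x[:2]/x[2]
    return s*(1+c["k1"]*(s@s))*f+[c["cx"],c["cy"]]
E
python3 - <<'E'
from h import *
t=cv2.imread("pics/top0.png")[180:265,195:365]; s=cv2.imread("pics/scene0.png")[225:365,295:425]
a=cv2.resize(t,(800,400),interpolation=cv2.INTER_CUBIC);b=cv2.resize(s,(557,600),interpolation=cv2.INTER_CUBIC)
cv2.imwrite("pics/tc.png",a);cv2.imwrite("pics/sc.png",b)
for n,(x0,y0,x1,y1) in(("top",(296,195,337,225)),("scene",(300,230,340,256))):
    g=cv2.imread(f"pics/{n}0.png")[y0:y1,x0:x1].max(2)
    m=(g<60).astype(np.uint8); k,l,st,c=cv2.connectedComponentsWithStats(m)
    for i in range(1,k):
        if st[i,4]>15:
            pts=np.argwhere(l==i)[:,::-1].astype(np.float32)
            print(n,st[i]+[x0,y0,0,0,0],c[i]+[x0,y0],cv2.minAreaRect(pts))
E
```

```text
top [299 207  34   8 239] [315.37656904 210.66945607] ((19.5, 15.5), (33.0, 7.0), 0.0)
scene [305 236  34  20 241] [321.62655602 245.1659751 ] ((21.069406509399414, 15.41501522064209), (35.394378662109375, 8.888514518737793), 25.201122283935547)
```

View pics/tc.png

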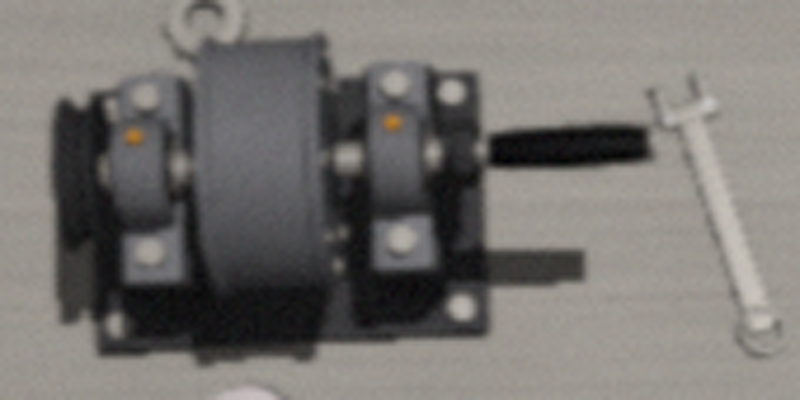

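View pics/sc.png

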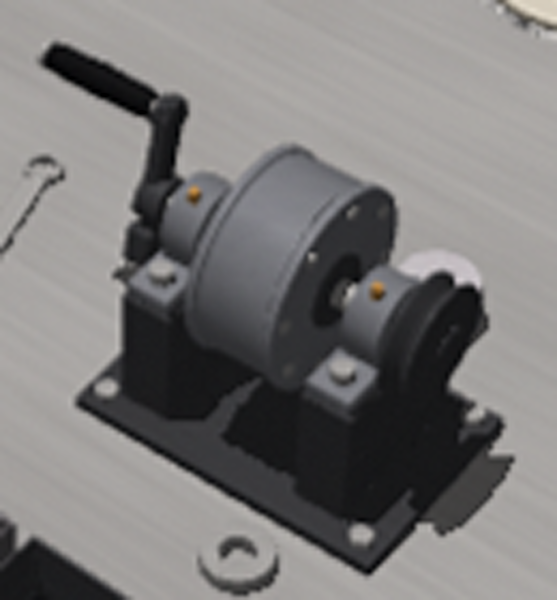

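```bash
python3 - <<'E'
from h import *
T=eyes.get_calibration("top");S=eyes.get_calibration("scene")
ct=lambda a:(195+a[0]/4.706-.4,180+a[1]/4.706-.4); cs=lambda a:(295+a[0]/4.285-.4,225+a[1]/4.285-.4)
BL,BR,TR=[plane(T,*ct(a),.012) for a in((98,352),(487,330),(478,72))]
print("plate top",BL,BR,TR,np.linalg.norm(BL-BR),np.linalg.norm(BR-TR),"origin",(BL+TR)/2)
e=BL-BR; print("yaw",np.degrees(np.arctan2(-e[0],e[1])))
A=plane(S,*cs((370,572)),.012);B=plane(S,*cs((78,402)),.012);e=A-B
print("scene corners",A,B,np.linalg.norm(e),"yaw",np.degrees(np.arctan2(-e[0],e[1])))
yaw=np.arctan2(-e[0],e[1]);print("origin2",(A+B)/2-.085*np.array([np.cos(yaw),np.sin(yaw),0]))
i=tri(T,ct((490,148)),S,cs((152,104)));o=tri(T,ct((650,142)),S,cs((45,55)))
print("grip",i,o,(i[0]+o[0])/2,np.linalg.norm(i[0]-o[0]))
# bearing tops (orange oil plugs), shaft washers cross-check
for a,b in(((134,136),(377,290)),((393,122),(194,194))): print("plug",tri(T,ct(a),S,cs(b)))
print("spanner",plane(T,*ct((655,90)),.008),plane(T,*ct((690,110)),.008),plane(T,*ct((760,335)),.008))
E
```

```text
plate top [0.49489659 0.24004799 0.012     ] [ 0.50459356 -0.00574569  0.012     ] [ 0.67254354 -0.00202302  0.012     ] 0.2459848880752955 0.1679912313098322 origin [0.58372007 0.11901248 0.012     ]
yaw 2.259242455711797
scene corners [0.6684974  0.25076678 0.012     ] [0.67717326 0.00392125 0.012     ] 0.24699794551669893 yaw 2.0129421209344245
origin2 [0.58788778 0.12435837 0.012     ]
grip (array([ 0.57620065, -0.01466789,  0.21148156]), np.float64(2.5955194940604828e-05)) (array([ 0.57997281, -0.10559884,  0.20807911]), np.float64(0.003802247762709423)) [ 0.57808673 -0.06013337  0.20978034] 0.09107274393308423
plug (array([0.59469407, 0.18967472, 0.17839801]), np.float64(0.00029841117402407494))
plug (array([0.59992816, 0.04169051, 0.1786151 ]), np.float64(0.0004070513427347472))
spanner [ 0.65963012 -0.11571132  0.008     ] [ 0.64600365 -0.13790126  0.008     ] [ 0.4989173  -0.17838485  0.008     ]
```

Plate 246×168 mm (true 250×170), grip length 91 mm, radius about 66 mm, height consistent: crank about -12°. I'll check the API for sensing in motion, then check IK over the whole circle and make the first move.

```bash
cat >> h.py <<'E'
yaw=np.radians(2.1)
ex=np.array([np.cos(yaw),np.sin(yaw),0]);ey=np.array([-ex[1],ex[0],0]);ez=np.array([0,0,1.])
Q=[0,0.71994573,-0.69403036,0]
E
python3 - <<'E'
from h import *
G=np.array([.578,-.060,.2095])
p=r.sense()["eef_pos"]; r.servo_line([p[0],p[1],.38],vel=.25)
r.move_to(G+[0,0,.12],Q); r.pause(.3)
s=r.sense();print(s["time"],s["eef_pos"],s["contact_force"])
c=eyes.get_calibration("wrist");im=eyes.get_image("wrist");cv2.imwrite("pics/w1.png",im[:,:,::-1]);print(proj(c,G))
E
```

```text
3.575 [ 0.57805996 -0.05964572  0.32952007] [ 0.23183964 -0.31882484 -0.4323729 ]
[311.50148112 238.31122063]
```

View pics/w1.png

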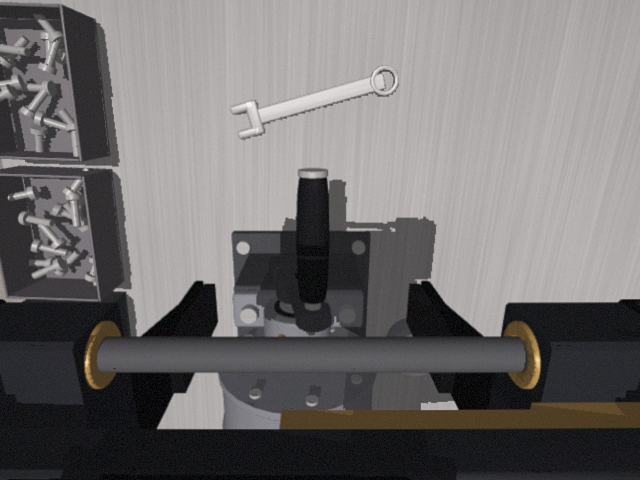

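The grip is at (312, 175–300) with its centre at (312, 237), matching the prediction of (311.5, 238). Descending to grasp it, then a short trial turn.

```bash
cat >> h.py <<'E'
RAD=.065
def tang(th): return np.cos(th)*ex-np.sin(th)*ez
def radl(th): return np.sin(th)*ex+np.cos(th)*ez
def step(C,th,vel=.04):
    r.servo_line(C+RAD*radl(th),vel=vel); s=r.sense()
    return s["time"],th,s["contact_force"]@tang(th),s["contact_force"]@radl(th),s["contact_force"]@ey,s["opening"],s["finger_force"]
E
python3 - <<'E'
from h import *
np.set_printoptions(precision=3,suppress=True)
P=np.array([.578,-.060,.2125])-.008*ey
r.servo_line(P,vel=.1); r.pause(.2); b=r.sense(); print("free",b["contact_force"],b["eef_pos"])
gripper_to(0.0,force=30); r.pause(.3); s=r.sense(); p=s["eef_pos"]
print(s["time"],p,s["contact_force"],s["opening"],s["finger_force"])
# axis x at the grip's y
ax=.587+.0063; th0=np.arcsin(np.clip((p[0]-ax)/RAD,-1,1)); C=p-RAD*radl(th0)
np.savez("st.npz",C=C,th0=th0,b=b["contact_force"]); print(np.degrees(th0),C)
for d in(3,6,9,12,15,18,15,12,9): print(np.array(step(C,th0+np.radians(d))))
E
```

```text
free [-0.078 -0.463  0.231] [ 0.578 -0.068  0.213]
6.5167 [ 0.578 -0.068  0.212] [-2.274  0.144  1.207] 0.02190682257780411 30.000259280204773
-13.694346238712805 [ 0.593 -0.067  0.149]
[ 6.767 -0.187 -6.407  4.052  1.803  0.022 30.001]
[ 7.017 -0.134 -6.788  3.882  1.35   0.022 30.001]
[ 7.267 -0.082 -7.339  5.433  1.19   0.022 30.001]
[ 7.517 -0.03  -7.848  2.949  1.611  0.022 30.001]
[ 7.767  0.023 -7.36   4.161  1.308  0.022 30.   ]
[ 8.017  0.075 -7.268  2.285  0.331  0.022 30.001]
[ 8.267  0.023 -0.565 -1.184  0.078  0.022 30.   ]
[ 8.517 -0.03   0.478 -2.766 -0.552  0.022 30.   ]
[ 8.767 -0.082  1.092 -3.596 -1.215  0.022 30.   ]
```

The stopped readings keep the direction of drag, so sweeps in both directions separate drag from pull. I'll sweep back 240° and return, fitting bias, drag and pull.

```bash
python3 - <<'E'
from h import *
np.set_printoptions(precision=2,suppress=True)
d=np.load("st.npz");C=d["C"];th0=d["th0"]
L=[]
a=th0+np.radians(9)
for k in list(range(1,25)): L.append((-1,)+step(C,a-np.radians(10*k),.05)); assert abs(L[-1][4])<30
for k in list(range(23,7,-1)): L.append((1,)+step(C,a-np.radians(10*k),.05)); assert abs(L[-1][4])<30
L=np.array(L);np.save("L.npy",L)
print(np.c_[L[:,0],L[:,1],np.degrees(L[:,2]),L[:,3:6]])
E
```

```text
[[  -1.      9.14  -14.69   -2.13   -0.45   -0.12]
 [  -1.      9.52  -24.69   -1.2     0.93    0.59]
 [  -1.      9.89  -34.69   -0.4     2.49    1.08]
 [  -1.     10.27  -44.69    1.1     6.3     2.5 ]
 [  -1.     10.64  -54.69    0.3     7.49    2.21]
 [  -1.     11.02  -64.69    0.8     5.98    2.1 ]
 [  -1.     11.39  -74.69   -2.14    4.85    1.71]
 [  -1.     11.77  -84.69   -2.28    5.11    1.83]
 [  -1.     12.14  -94.69   -2.71    6.59    0.95]
 [  -1.     12.52 -104.69   -1.09    5.34    2.4 ]
 [  -1.     12.89 -114.69   -1.75    6.05    1.27]
 [  -1.     13.27 -124.69   -1.22    5.97    1.89]
 [  -1.     13.64 -134.69   -0.02    5.96    1.13]
 [  -1.     14.02 -144.69    0.89    6.47    0.99]
 [  -1.     14.39 -154.69    2.28    5.56    0.55]
 [  -1.     14.77 -164.69    4.64    4.53    1.7 ]
 [  -1.     15.14 -174.69    4.35    3.45    1.72]
 [  -1.     15.52 -184.69    5.04    1.45    0.66]
 [  -1.     15.89 -194.69    6.02   -0.16    0.1 ]
 [  -1.     16.27 -204.69    5.67   -2.33    1.45]
 [  -1.     16.64 -214.69    6.4    -2.83    2.1 ]
 [  -1.     17.02 -224.69    
[... 240 characters left out ...]
.89 -214.69   -1.88   -6.29    1.24]
 [   1.     19.27 -204.69   -1.63   -4.68    0.18]
 [   1.     19.64 -194.69    1.66   -5.02    0.87]
 [   1.     20.02 -184.69    1.99   -3.44    0.54]
 [   1.     20.39 -174.69    2.16   -1.29    0.41]
 [   1.     20.77 -164.69    2.96    0.76    1.88]
 [   1.     21.14 -154.69    3.43    2.71    1.69]
 [   1.     21.52 -144.69    3.72    4.22    1.88]
 [   1.     21.89 -134.69    2.91    5.93    1.12]
 [   1.     22.27 -124.69    1.59    6.98    2.54]
 [   1.     22.64 -114.69    0.58    7.24    1.77]
 [   1.     23.02 -104.69    1.22    7.94    2.85]
 [   1.     23.39  -94.69    0.76    7.99    3.55]
 [   1.     23.77  -84.69   -0.31    8.66    3.  ]]
```

The stopped readings at this speed relax too much: forward and backward no longer differ by twice the drag. I'll test sensing during motion from a second thread, slowly.

```bash
python3 - <<'E'
from h import *
import threading,time
np.set_printoptions(precision=2,suppress=True)
d=np.load("st.npz");C=d["C"]-[.002,0,0]
L=np.load("L.npy");a=L[-1,2]
s=r.sense();print(s["time"],s["contact_force"],s["eef_pos"]-C, C+RAD*radl(a)-s["eef_pos"])
out=[]
for k in(1,2):
    th=a+np.radians(6*k)
    t=threading.Thread(target=r.servo_line,args=(C+RAD*radl(th),),kwargs=dict(vel=.015));t.start()
    while t.is_alive():
        s=r.sense();v=s["eef_pos"]-C;h=np.arctan2(v@ex,v[2])
        out.append((s["time"],np.degrees(h),s["contact_force"]@tang(h),s["contact_force"]@radl(h),np.abs(s["joint_velocities"]).max()));time.sleep(.01)
print(len(out));print(np.array(out)[::max(1,len(out)//25)])
E
```

```text
23.7667 [-8.76  2.68  0.49] [-0.06 -0.    0.01] [-0.  0. -0.]
2
[[ 24.37 -77.15  -0.17   4.35   0.  ]
 [ 24.97 -72.5   -6.92  -4.06   0.  ]]
```

Sense is serialised with motion, but the slow step shows real drag (-6.9 N). I'll sweep forward slowly in 3° steps, gently nulling the radial force.

```bash
cat >> h.py <<'E'
def sweep(C,th,dth,n,vel=.0136,gain=1e-4):
    out=[]
    for _ in range(n):
        th+=dth; x=step(C,th,vel); assert abs(x[3])<40
        C=C+np.clip(gain*x[3],-4e-4,4e-4)*radl(th); out.append((np.sign(dth),)+x)
    return C,th,np.array(out)
E
python3 - <<'E'
from h import *
np.set_printoptions(precision=2,suppress=True)
d=np.load("st.npz");C=d["C"]-[.002,0,0];th=np.load("L.npy")[-1,2]+np.radians(12)
C,th,o=sweep(C,th,np.radians(3),28)
np.savez("st2.npz",C=C,th=th,o=o);print(C-d["C"],np.degrees(th));print(np.c_[o[:,1],np.degrees(o[:,2]),o[:,3:6]])
E
```

```text
[-0.  0. -0.] 11.305653761287214
[[ 25.37 -69.69  -5.89  -5.99  -1.36]
 [ 25.77 -66.69  -5.16  -5.87  -1.81]
 [ 26.17 -63.69  -5.85  -6.93  -1.1 ]
 [ 26.57 -60.69  -6.2   -3.54  -1.65]
 [ 26.97 -57.69  -6.19   1.79  -0.06]
 [ 27.37 -54.69  -7.31   0.65   0.72]
 [ 27.77 -51.69  -6.54   0.95   0.6 ]
 [ 28.17 -48.69  -6.76   0.51   0.57]
 [ 28.57 -45.69  -6.89   0.07   0.41]
 [ 28.97 -42.69  -8.72   0.2    0.15]
 [ 29.37 -39.69  -6.93  -1.34  -0.01]
 [ 29.77 -36.69  -8.16  -0.85   0.16]
 [ 30.17 -33.69  -7.94  -1.09   0.39]
 [ 30.57 -30.69  -7.58  -1.3   -0.28]
 [ 30.97 -27.69  -7.54  -0.49  -0.17]
 [ 31.37 -24.69  -8.33  -0.23   0.07]
 [ 31.77 -21.69  -8.21   0.59   0.86]
 [ 32.17 -18.69  -7.48  -0.8    0.95]
 [ 32.57 -15.69  -7.11  -1.     0.26]
 [ 32.97 -12.69  -7.55  -0.84   1.42]
 [ 33.37  -9.69  -7.85  -0.98   0.93]
 [ 33.77  -6.69  -8.06  -0.85   1.33]
 [ 34.17  -3.69  -7.89  -1.47   0.09]
 [ 34.57  -0.69  -7.63  -0.98   1.53]
 [ 34.97   2.31  -7.71  -1.49  -0.14]
 [ 35.37   5.31  -6.87  -2.     0.5 ]
 [ 35.77   8.31  -7.36  -1.23   0.67]
 [ 36.17  11.31  -8.16  -3.07   1.25]]
```

```bash
python3 - <<'E'
from h import *
np.set_printoptions(precision=2,suppress=True)
d=np.load("st2.npz");C=d["C"];th=float(d["th"])
C,th,o1=sweep(C,th,np.radians(-8),2,.05)
C,th,o=sweep(C,th,np.radians(-5),27,.018)
np.savez("st3.npz",C=C,th=th,o=o);print((C-d["C"])*1e3,np.degrees(th));print(np.c_[o[:,1],np.degrees(o[:,2]),o[:,3:6]])
E
```

```text
[-0.49 -0.02  2.36] -139.6943462387127
[[  37.3    -9.69    1.23    7.84    0.31]
 [  37.77  -14.69    0.98    6.99    0.2 ]
 [  38.23  -19.69    0.86    6.44    0.35]
 [  38.7   -24.69    0.82    6.      0.33]
 [  39.17  -29.69    0.46    3.78    0.15]
 [  39.63  -34.69    1.06    0.26   -1.05]
 [  40.1   -39.69    0.5    -2.43   -2.13]
 [  40.57  -44.69    0.48   -2.56   -1.66]
 [  41.03  -49.69    0.99   -0.88   -0.78]
 [  41.5   -54.69    1.13    0.96   -0.54]
 [  41.97  -59.69    2.05    2.51   -0.71]
 [  42.43  -64.69    2.38    2.84   -1.06]
 [  42.9   -69.69    2.03    0.7    -1.34]
 [  43.37  -74.69    1.34   -1.1    -2.26]
 [  43.83  -79.69    0.94   -1.36   -1.27]
 [  44.3   -84.69    1.59   -1.4    -0.87]
 [  44.77  -89.69    2.73   -0.63   -0.81]
 [  45.23  -94.69    1.67    0.3    -1.23]
 [  45.7   -99.69    2.64    0.51   -0.19]
 [  46.17 -104.69    2.4     0.9    -0.65]
 [  46.63 -109.69    3.69    0.34   -1.23]
 [  47.1  -114.69    3.85    0.29   -0.99]
 [  47.57 -119.69    3.56    0.77   -1.59]
 [  48.03 -124.69    3.83   -0.31   -1.25]
 [  48.5  -129.69    4.97   -0.38   -1.42]
 [  48.97 -134.69    3.94   -1.53   -0.48]
 [  49.43 -139.69    5.88   -1.68   -0.74]]
```

```bash
python3 - <<'E'
from h import *
a=np.load("st2.npz")["o"][4:];b=np.load("st3.npz")["o"][1:]
o=np.r_[a,b];w=np.r_[np.full(len(a),.6),np.ones(len(b))]
def fit(o,w,cols,y):
    x,*_=np.linalg.lstsq(cols*w[:,None],y*w,rcond=None);res=y-cols@x
    return x,res.std()
s,t,T=o[:,0],o[:,2],o[:,3]
# p=-A sin(t-f)= -A cos f sin t + A sin f cos t
for n,cols,y in(("D free",np.c_[np.sin(t),np.cos(t),-s],T),("D free+bias",np.c_[np.sin(t),np.cos(t),-s,1+0*s],T),("D=5.4",np.c_[np.sin(t),np.cos(t)],T+5.4*s)):
    x,e=fit(o,w,cols,y);print(n,"A",np.hypot(*x[:2]),"phi0",np.degrees(np.arctan2(x[1],-x[0])),x[2:],e)
s,t,T=b[:,0],b[:,2],b[:,3];x,e=fit(b,np.ones(len(b)),np.c_[np.sin(t),np.cos(t)],T-5.4);print("back D5.4",np.hypot(*x),np.degrees(np.arctan2(x[1],-x[0])),e)
x,e=fit(b,np.ones(len(b)),np.c_[np.sin(t),np.cos(t),1+0*t],T);print("back Dfree",np.hypot(*x[:2]),np.degrees(np.arctan2(x[1],-x[0])),x[2],e)
E
```

```text
D free A 3.4853313386525855 phi0 -123.52888215320064 [4.22934852] 0.6044559854338971
D free+bias A 2.881301236708987 phi0 -114.38520451247346 [ 4.20591327 -0.63105104] 0.5537149792691765
D=5.4 A 3.900572448756497 phi0 -142.51368824859958 [] 1.113872271271971
back D5.4 4.544632591707426 -137.6446218794525 0.5919789431376343
back Dfree 3.313328563804237 -124.62714248978034 4.133100488929758 0.5299221450311915
```

```bash
python3 - <<'E'
from h import *
np.set_printoptions(precision=2,suppress=True)
d=np.load("st3.npz");C=d["C"];th=float(d["th"])
C,th,o=sweep(C,th,np.radians(5),9,.018)
np.savez("st4.npz",C=C,th=th,o=o);print(np.degrees(th));print(np.c_[o[:,1],np.degrees(o[:,2]),o[:,3:6]])
a=np.load("st2.npz")["o"][4:];b=np.load("st3.npz")["o"][1:]
for k in(1,2,3):
    q=np.r_[a,b,o[k:]];w=np.r_[np.full(len(a),.6),np.ones(len(b)),np.ones(len(o)-k)]
    s,t,T=q[:,0],q[:,2],q[:,3]
    for n,c in(("Dfree",np.c_[np.sin(t),np.cos(t),-s]),("+bias",np.c_[np.sin(t),np.cos(t),-s,1+0*s])):
        x=np.linalg.lstsq(c*w[:,None],T*w,rcond=None)[0];print(k,n,np.hypot(*x[:2]),np.degrees(np.arctan2(x[1],-x[0])),x[2:],(T-c@x).std())
E
```

```text
-94.69434623871277
[[  49.9  -134.69   -3.17    3.2    -2.35]
 [  50.37 -129.69    1.01    1.32   -1.15]
 [  50.83 -124.69   -0.34    0.61   -1.12]
 [  51.3  -119.69   -0.91    1.56   -0.99]
 [  51.77 -114.69   -1.42    0.63   -0.71]
 [  52.23 -109.69   -0.89   -0.64   -1.19]
 [  52.7  -104.69   -2.49   -1.44   -2.19]
 [  53.17  -99.69   -2.68   -1.76   -2.16]
 [  53.63  -94.69   -2.03   -2.29   -1.97]]
1 Dfree 3.7416633429747157 -96.8430490167204 [3.2] 1.0073870113515573
1 +bias 3.628025007678644 -92.9047977596011 [ 3.19 -0.22] 1.0066816345529128
2 Dfree 3.656562347380014 -98.74479490496263 [3.28] 0.9572073120624786
2 +bias 3.4047045617865686 -89.72358985202528 [ 3.26 -0.49] 0.952230184768935
3 Dfree 3.6067130563736822 -100.13483267843817 [3.34] 0.9377141523809267
3 +bias 3.274440400828246 -88.32016509245074 [ 3.32 -0.63] 0.9281789331172311
```

```bash
python3 - <<'E'
from h import *
def pairfit(f,b,lab):
    f=f[np.argsort(f[:,2])];b=b[np.argsort(b[:,2])]
    lo,hi=max(f[0,2],b[0,2]),min(f[-1,2],b[-1,2]);g=np.arange(lo,hi,np.radians(5))
    m=(np.interp(g,f[:,2],f[:,3])+np.interp(g,b[:,2],b[:,3]))/2
    return g,m
L=np.load("L.npy");S=[np.load(f"st{k}.npz")["o"] for k in(2,3,4)]
sets={"fast":pairfit(L[L[:,0]>0][3:],L[L[:,0]<0],""),"slow1":pairfit(S[0][4:],S[1][1:],""),"slow2":pairfit(S[2][2:],S[1],"")}
def fit(ks,bias=0):
    t=np.concatenate([sets[k][0] for k in ks]);m=np.concatenate([sets[k][1] for k in ks])
    c=np.c_[np.sin(t),np.cos(t)]
    if bias: c=np.c_[c,1+0*t]
    x=np.linalg.lstsq(c,m,rcond=None)[0];print(ks,bias,"A",np.hypot(*x[:2]),"phi",np.degrees(np.arctan2(x[1],-x[0])),x[2:],(m-c@x).std())
for ks in(["fast"],["slow1"],["slow2"],["slow1","slow2"],["fast","slow1","slow2"]): fit(ks)
fit(["slow1","slow2"],1);fit(["fast","slow1","slow2"],1)
E
```

```text
['fast'] 0 A 3.5580744921438896 phi -109.96318412661066 [] 0.5251974473002814
['slow1'] 0 A 3.6277028977138523 phi -106.6710604179366 [] 0.36212896055873767
['slow2'] 0 A 4.310560084455522 phi -99.47438145186683 [] 0.32684028448793717
['slow1', 'slow2'] 0 A 3.871733874562824 phi -98.65325576981274 [] 0.36518635438592584
['fast', 'slow1', 'slow2'] 0 A 3.552474551794944 phi -106.24947531933462 [] 0.5360209913870981
['slow1', 'slow2'] 1 A 4.456338762542769 phi -111.27621420963159 [0.86978445] 0.34225357608945217
['fast', 'slow1', 'slow2'] 1 A 3.577452597485038 phi -103.08998038341156 [-0.16648495] 0.5312331912079353
```

Direction-averaged fits agree: the heavy side is down at a crank angle between -99° and -111°, with a combined value near -104° and a pull of 3.6 N (within spec). I'll go there, settle and check.

```bash
python3 - <<'E'
from h import *
d=np.load("st4.npz");C=d["C"];th=float(d["th"])
C,th,o=sweep(C,th,np.radians(-105)/2-th/2,2,.018)
r.pause(.6);s=r.sense();v=s["eef_pos"]-C
print(s["time"],np.degrees(np.arctan2(v@ex,v[2])),s["contact_force"],s["opening"],s["finger_force"],np.abs(s["joint_velocities"]).max())
im=eyes.get_image("scene");cv2.imwrite("pics/e.png",cv2.resize(im[190:370,260:500,::-1],(800,600)))
E
```

```text
55.1833 -105.04820321610772 [-2.15355756 -0.56622611  2.97588441] 0.022015318482512262 30.000491738319397 0.0010822683612674068
```

View pics/e.png

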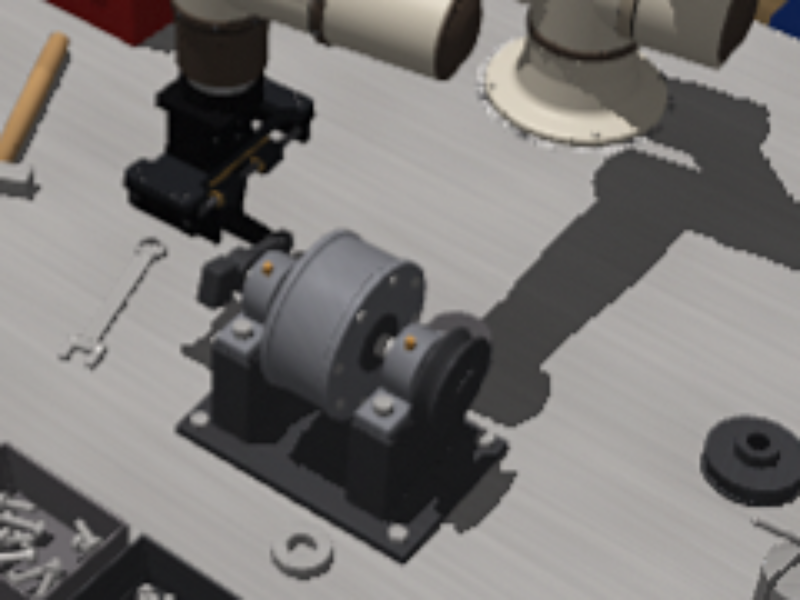

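The gripper holds the grip at (255, 235) on the robot's side of the stand. The crank is just below level, and the spanner (110, 300), bearing (300, 550) and spare pulley are unmoved.

```bash
python3 -c "
from plant import r,ticket
print(ticket.finish_job())"
```

```text
the job is handed in; nothing more can be done
None
```

I handed the job in at about 55 s, with the drum still, the grip held at 30 N and the crank at about -105°; my force fits put the heavy side straight down between -99° and -111° (isolated fits spread wider), so I expect it within the 14° limit, but no verdict came back.

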